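# Key the mounting hub onto the survey stand

### The arm

A 6-joint arm with a two-finger parallel gripper is mounted at the origin on a cart in front of the work surface, level with it; the furniture and walls round the work are solid. World frame = base frame: x ahead of the robot, y to its left, z up, the work surface at z = 0. Lengths are in mm, angles in rad, forces in N, time in s.
With the tool pointing down it reaches from about 300 to 775 mm from the base axis. Payload 14.6 kg.
Tool frame: the origin (TCP) lies between the finger pads; the fingertips stand manip.finger_overhang ahead of it and the grasp point (between the pads) lies 2 mm behind it (manip.finger_overhang is the distance from the TCP to the fingertips, in mm); z points along the fingers, y is the direction in which the jaws open and shut (so a half turn about z gives the same grasp; the last joint's range is limited). The gripper opens to 94 mm and grips with 3 to 60 N. Pads are 16 mm wide; open, the fingers measure 119 mm over their backs; the gripper's body (75 mm by 177 mm) begins 78 mm behind the grasp point.
Start: joints at [-1.389, 0.3, 1.521, -0, 1.321, -0.067], TCP at [135.426, -533.056, 222.446] pointing down, gripper open.
Joint ranges: [-3.03, 3.03], [-0.79, 2.21], [0.23, 2.52], [-1.04, 4.18], [0, 3.07], [-2.55, 2.55]. Speed limits (rad/s): [2.22, 2.22, 2.57, 3.14, 3.14, 3.14].

### API

Orientations are given as [roll, pitch, yaw] about the fixed x, y, z axes, in that order (R = Rz(yaw) Ry(pitch) Rx(roll)).
In Python, from cell import manip gives the robot as it stands.
- The arm moves only by the tool drive_tool, never from a script. Its argument "steps" is a list of rows, each an object with "delta_pos": the shift along the world's x, y, z in mm, a list of three; "yaw": the turn about the world's z in rad; "hand": the finger opening in mm, from 0 to 94. A call has 1 to 5 rows; each row shifts and turns the commanded pose from where the row before left it; what a row does not reach is not made up. A row lasts 1/12 s, in which the tool goes at most 41.7 mm and 7.16 degrees, less where a joint would pass 70% of its speed; a pose out of reach is approached as far as the arm can. A call is refused whole if a number of a shift passes 41.7 or a number of a turn 0.125, either way. A call with a gripper value outside its range is refused whole. The fingers move at their own pace and stop on an object; "squeeze" is the grip in N (left out, the last holds). Time passes only in rows, so rows that do not move let the fingers close. It gives the time, the measured TCP pose, the force and the opening at its end, in the units of the state.
- manip.read_state(): the state, without advancing time (a new reading comes with each control period).
- manip.camera(name): name is "side" or "top" or "wrist"; returns a dict with "frame" (480x640x3 uint8, red, green, blue), "range_z" (480x640 float32, mm along the optical axis (not along the pixel's ray), 0 where there is no reading), "intrinsics" (3x3 intrinsics, pixels), "dist_coeffs" ([k1, k2, p1, p2, k3] as OpenCV has them; the pictures are not rectified), "position" and "attitude" of the camera in the world. Camera axes: x right, y down, z forward; pixel columns grow to the right and rows downward; lengths in mm; the calibration is good to about 2 mm. A picture is of the moment at which its call begins.
- manip.sign_off(): hands the job in, once; it reports no verdict.
The state is a dict: "clock": time; "joints": joint angles; "qd": joint speeds; "effort": joint torques, N m; "eef_pos": TCP position; "eef_rot": TCP orientation; "wrist_force": force on the tool from outside, world axes, zero at the start; "moment": the same for the moment, N m; "finger_gap": finger opening in mm.
Only numpy, scipy, OpenCV 4.12 (cv2) and the standard library are available. Lean on these libraries where they do the work, as an engineer would, in place of code of your own. Each camera call takes 0.05 s, during which the arm holds its last target.

### The job

Pick up the mounting hub that has the flat bar grip, turn it so that the slot across its underside lines up with the flat upright blade on top of the blade stand, and seat it there centred and fully home, its disc flat on the stand, then let go. Leave the hub with the round knob where it is.

Things in the scene. Friction and masses are not known exactly. Their poses are not given: they have to be found in the camera images.
- key_hub_grip (a point): Keyed hub, loose, aluminium, about 0.24 kg (sizes in mm): disc 66 dia x 22 thick; slot 24 wide, 16 deep across its underside, open at both ends; on top an upright flat bar grip 46 long, 12 thick, 46 tall (68 in all). Point: centre of the bar, on the hub's axis, 45 above its underside, 23 above the disc. x = along bar and slot (parallel), y = across the bar, z = up. Fits either way round.
- blade_seat (a point): Blade stand, fixed, round, grey (sizes in mm): foot 96 dia x 10, column 66 dia up to 42 above the worktop. Point: centre of its flat top face (42 up), from which a bright metal blade 40 long, 10 thick, 14 high stands up, centred here. x = along the blade, y = across it, z = up. A like stand with a round post 22 dia instead of a blade stands near it, not used.
- round_hub_grip (a point): The other hub, loose, aluminium: same 66 mm disc but a round knob 28 mm in diameter instead of the bar, 68 mm tall. Point: on its axis, 45 mm above its underside. To be left alone.
Not all that is in view belongs to the job. Leave any black or yellow look-alike of the part that bears key_hub_grip alone.

How it is judged (in metres and radians):
At the end, for the whole second after the job is handed in: The bar-grip hub sits on the blade stand: axis within 15 mm of the blade centre, slot along the blade within 0.35 rad (either way round), upright within 0.08 rad, grip centre 40 to 49 mm above the stand's top face; the round-knob hub within 30 mm of its start (horizontal distance between key_hub_grip and blade_seat below 0.015 m and z of key_hub_grip in the frame of blade_seat between 0.04 and 0.049 m and angle between the x axis of key_hub_grip and the x axis of blade_seat, either way round below 0.35 rad and angle between key_hub_grip's own z axis and vertical below 0.08 rad and distance of round_hub_grip from where it was at the start of the episode below 0.03 m); the robot touches nothing.
It fails at once if the hub with the round knob is moved more than 30 mm (distance of round_hub_grip from where it was at the start of the episode above 0.03 m).
It also fails if it takes over 32 s, if anything falls off the work surface, if the arm or the gripper's body presses on something with over 40 N, if the wrist force passes 120 N, or if a joint passes its speed limit or range.

## Working session

There is one attempt and no reset: what is moved stays moved. The work goes in short steps, Python scripts to look and compute and a tool call to move; the robot and the scene stay as the last step left them, time stands still between calls to the robot, and variables do not carry over. Pictures are saved under pics/ and viewed, and the job is handed in when it is done.

Besides the shell and the picture viewer there is one more tool, called after "Request:" as name([rows], argument=value, ...), one row to a line, values as JSON. drive_tool: Moves the arm, as the interface text tells. Its arguments: {"type":"object","properties":{"steps":{"type":"array"},"squeeze":{"type":"number"}},"required":["steps"]}

```bash
mkdir -p pics
cat > h.py <<'E'
import numpy as np,cv2
from cell import manip
def grab(n,fn=None):
    c=manip.camera(n)
    if fn: cv2.imwrite('pics/'+fn,cv2.cvtColor(c['frame'],cv2.COLOR_RGB2BGR)); np.savez('pics/'+fn+'.npz',**{k:np.array(v) for k,v in c.items()})
    return c
E
python3 - <<'E'
from h import *
print(manip.read_state(), manip.finger_overhang)
for n in('top','side','wrist'):
    c=grab(n,n+'0.png'); print(n,c['intrinsics'],c['dist_coeffs'],c['position'],c['attitude'])
E
```

```text
{'clock': 0.0, 'joints': array([-1.38861006e+00,  3.00512910e-01,  1.52156465e+00, -2.86362553e-05,
        1.32069658e+00, -6.65996014e-02]), 'qd': array([ 0.00081583, -0.00048452,  0.00050459,  0.00023303, -0.00045527,
       -0.00051538]), 'effort': array([-2.99245774e-03, -5.31813025e+01, -3.52745390e+01,  7.07251928e-02,
        2.44299212e-02, -7.96303311e-05]), 'eef_pos': array([ 135.37266161, -532.83600475,  221.8703367 ]), 'eef_rot': array([-3.14041194e+00, -5.09528532e-05,  2.48792938e-01]), 'wrist_force': array([-0.14598661,  0.40080598, -0.53863131]), 'moment': array([ 0.01140161, -0.00121863,  0.02237745]), 'finger_gap': 93.955630239586} 17.0
top [[516.11017967   0.         315.9803791 ]
 [  0.         516.11017967 237.67495556]
 [  0.           0.           1.        ]] [-0.05027341  0.          0.          0.          0.        ] [ 390.44538612  -10.92063161 1198.91308819] [-3.05467029 -0.01385535 -1.57256347]
side [[466.86989535   0.         326.85244942]
 [  0.         466.86989535 239.89138032]
 [  0.           0.           1.        ]] [-0.04599108  0.          0.          0.          0.        ] [-45.04039609 949.43231542 470.38251395] [-1.90784821 -0.02371749 -2.6124407 ]
wrist [[363.21233741   0.         320.55620744]
 [  0.         363.21233741 238.18796123]
 [  0.           0.           1.        ]] [-0.03012838  0.          0.          0.          0.        ] [ 214.39724815 -511.74042912  384.46441561] [ 2.85689514e+00  1.23020925e-03 -1.32246316e+00]
```

View pics/top0.png

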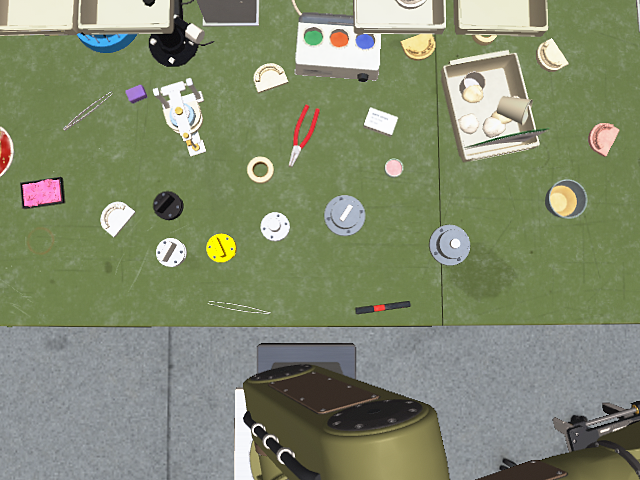

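View pics/side0.png

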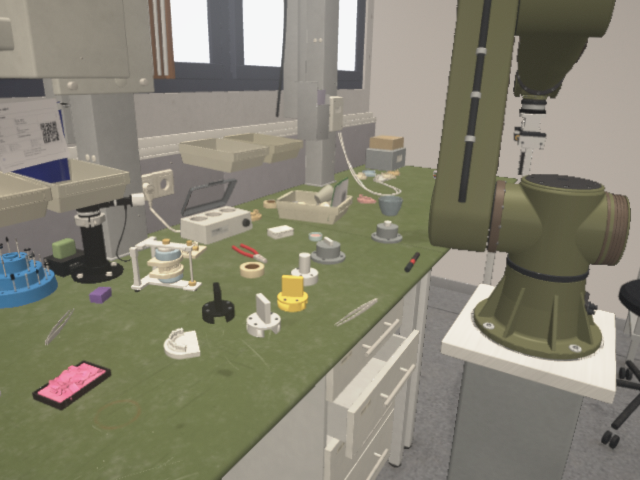

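View pics/wrist0.png

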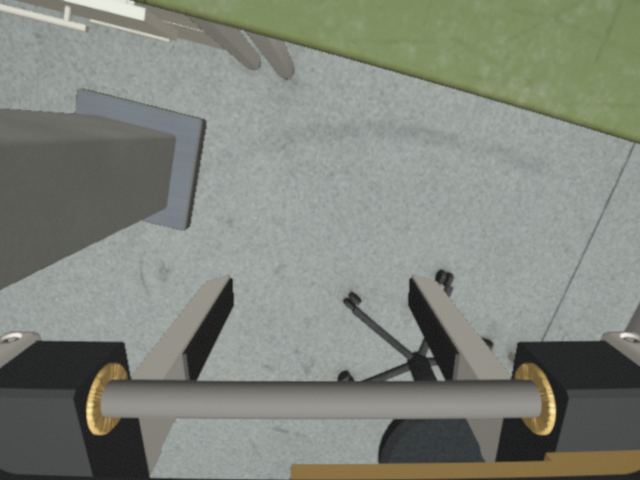

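Top view candidates for the hub: aluminium with a bar at (171,252), black with a bar at (168,206), yellow with a bar at (221,248), and aluminium with a round knob at (276,226). The aluminium one with the bar, at (171,252), fits the description. For stands, (345,215) has the blade and (450,245) has the round post. I'll confirm this in an enlarged crop and measure.

```bash
cat >> h.py <<'E'
from scipy.spatial.transform import Rotation as Ro
def ray(c,uv):
    p=cv2.undistortPoints(np.array(uv,float).reshape(-1,1,2),c['intrinsics'],c['dist_coeffs']).reshape(-1,2)
    R=Ro.from_euler('xyz',c['attitude']).as_matrix()
    return np.c_[p,np.ones(len(p))]@R.T
def onplane(c,uv,z):
    d=ray(c,uv);o=np.array(c['position']);return o+d*((z-o[2])/d[:,2])[:,None]
def cloud(c):
    v,u=np.mgrid[0:480,0:640];uv=np.c_[u.ravel(),v.ravel()]
    P=np.array(c['position'])+ray(c,uv)*c['range_z'].ravel()[:,None]
    return P.reshape(480,640,3)
E
python3 - <<'E'
from h import *
c=np.load('pics/top0.png.npz');f=cv2.imread('pics/top0.png')
a=cv2.resize(f[190:290,130:300],(800,470),interpolation=cv2.INTER_CUBIC);cv2.imwrite('pics/crA.png',a)
b=cv2.resize(f[185:275,315:480],(800,436),interpolation=cv2.INTER_CUBIC);cv2.imwrite('pics/crB.png',b)
P=cloud(c)
for n,(u,v) in dict(hub=(171,252),black=(168,206),yellow=(221,248),rnd=(276,226),blade=(345,215),post=(450,245)).items():
    q=P[v-30:v+31,u-30:u+31].reshape(-1,3)
    z=q[:,2]; print(n,np.percentile(z,[1,10,50,90,99]).round(1))
    for lo,hi in((8,16),(16,28),(36,47),(51,60),(60,75)):
        s=q[(z>lo)&(z<hi)]
        if len(s)>15:
            r=cv2.minAreaRect(s[:,:2].astype(np.float32)); print('  ',lo,hi,len(s),s.mean(0).round(1),np.round(r[0],1),np.round(r[1],1),round(r[2],1))
E
```

```text
hub [-5.7 -3.2  0.2 22.8 69.8]
   8 16 23 [455.2 279.   12.6] [452.1 282.8] [16.3 56.4] 69.4
   16 28 453 [459.5 302.3  21.6] [460.5 306.7] [65.9 64.4] 89.9
   36 47 28 [457.6 302.2  41.3] [459.  301.6] [ 8.3 45.8] 69.9
   51 60 28 [458.8 301.2  55.2] [458.4 301.2] [ 3.5 41.1] 62.6
   60 75 129 [461.  305.9  66.9] [461.2 306.4] [12.9 45.8] 61.2
black [-5.6 -3.2  0.2 22.8 69.1]
   8 16 35 [556.  297.5  12.9] [561.5 303.6] [34.6 60.3] 60.0
   16 28 415 [567.5 311.9  21.8] [570.2 316.9] [64.4 64.8] 29.1
   36 47 30 [566.8 312.2  41.5] [566.  312.7] [ 3.1 45. ] 48.4
   51 60 30 [567.  312.3  55.1] [566.6 312.3] [ 5.2 45.9] 51.8
   60 75 128 [569.7 316.3  66.7] [570. 317.] [13.9 45.6] 48.5
yellow [-5.7 -3.2  0.2 22.1 69.1]
   16 28 484 [469.8 187.9  21.5] [470.8 189.7] [62.2 64.8] 0.5
   60 75 124 [470.8 189.4  66.6] [471.  189.7] [46.1 13.1] 23.4
rnd [-5.5 -3.3  0.1 21.6 68.8]
   16 28 479 [519.   66.6  21.5] [520.5  66.9] [63.7 61.7] 45.0
   60 75 113 [520.   67.1  67.2] [519.8  67.1] [26.1 23.7] 26.0
blade [-5.5 -2.9  1.2 41.6 56.1]
   8 16 485 [543.1 -90.2  10.5] [ 545.7 -107.2] [123.4  94.4] 84.9
   16 28 23 [527.  -81.7  20.7] [548.4 -80.4] [78.2 43.5] 22.3
   36 47 570 [546.9 -92.3  41.5] [547.6 -93. ] [63.8 64.9] 89.7
   51 60 76 [547.1 -92.3  55.3] [547.2 -92.3] [ 9.7 39.4] 57.9
post [-5.8 -2.9  1.3 41.4 55.9]
   8 16 425 [ 475.2 -329.    10.6] [ 470.5 -338.9] [110.   98.4] 17.2
   16 28 42 [ 471.6 -316.4   21.7] [ 475.4 -329.8] [81.7 48.3] 31.2
   36 47 584 [ 478.  -337.4   41.3] [ 478.9 -337.7] [65.1 63.9] 87.2
   51 60 70 [ 477.9 -337.5   55. ] [ 478.  -337.8] [21.3 18.3] 89.8
```

View pics/crA.png

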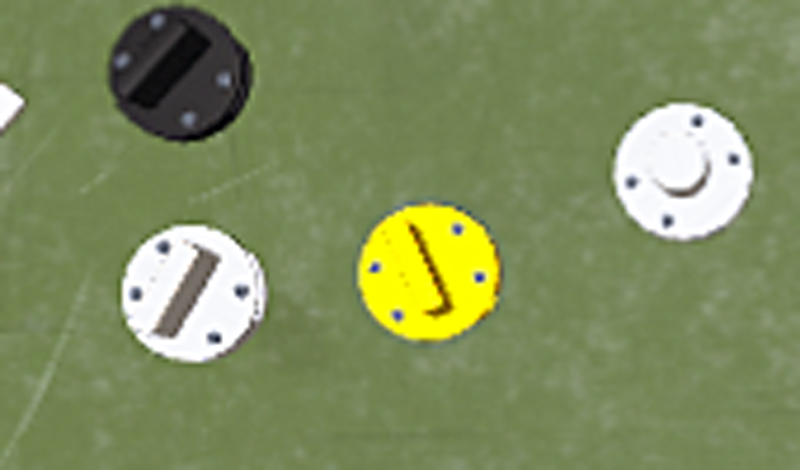

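View pics/crB.png

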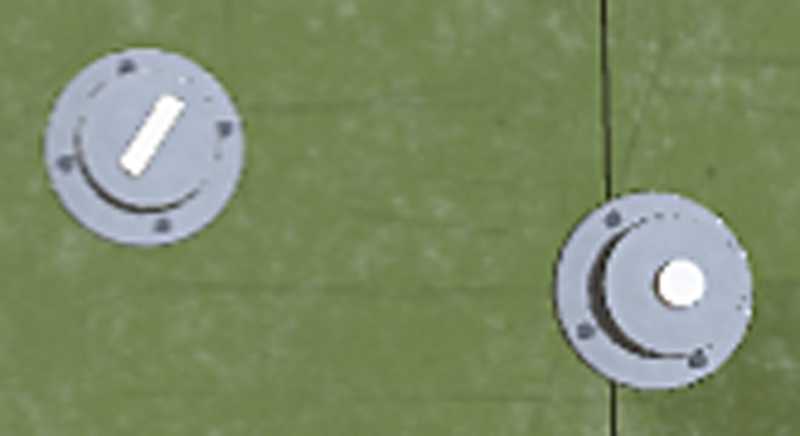

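The crop confirms it: the aluminium bar-grip hub is at top view (171,252), with plain black and yellow look-alikes beside it, and the blade stand is at (345,215). 

- **Hub:** (461, 306.5), bar at about -29°.
- **Blade:** (547.2, -92.3), at about -32°.

The joint range favours tool yaw of about 2.63. I'll travel at the current height.

Request:
drive_tool([
  {"delta_pos":[26.5,28.3,0],"yaw":0.1,"hand":60},
  {"delta_pos":[26.5,28.3,0],"yaw":0.1,"hand":60},
  {"delta_pos":[26.5,28.3,0],"yaw":0.1,"hand":60},
  {"delta_pos":[26.5,28.3,0],"yaw":0.1,"hand":60},
  {"delta_pos":[26.5,28.3,0],"yaw":0.1,"hand":60},
])

```text
clock: 0.57
eef_pos: [268.7, -390.0, 222.3]
eef_rot: [-3.141, -0.0, 0.753]
wrist_force: [1.4, -0.3, -0.5]
finger_gap: 64.2
```

Request:
drive_tool([
  {"delta_pos":[26.5,28.3,0],"yaw":0.1,"hand":60},
  {"delta_pos":[26.5,28.3,0],"yaw":0.1,"hand":60},
  {"delta_pos":[26.5,28.3,0],"yaw":0.1,"hand":60},
  {"delta_pos":[26.5,28.3,0],"yaw":0.1,"hand":60},
  {"delta_pos":[26.5,28.3,0],"yaw":0.1,"hand":60},
])

```text
clock: 0.98
eef_pos: [401.3, -248.4, 222.5]
eef_rot: [3.142, 0.0, 1.254]
wrist_force: [-0.1, -0.7, -0.2]
finger_gap: 59.8
```

Request:
drive_tool([
  {"delta_pos":[4.3,39.8,0],"yaw":0.1,"hand":60},
  {"delta_pos":[4.3,39.8,0],"yaw":0.1,"hand":60},
  {"delta_pos":[4.3,39.8,0],"yaw":0.1,"hand":60},
  {"delta_pos":[4.3,39.8,0],"yaw":0.1,"hand":60},
  {"delta_pos":[4.3,39.8,0],"yaw":0.1,"hand":60},
])

```text
clock: 1.4
eef_pos: [421.6, -49.2, 222.4]
eef_rot: [3.142, 0.0, 1.754]
wrist_force: [1.1, -0.4, -0.4]
finger_gap: 60.0
```

Request:
drive_tool([
  {"delta_pos":[4.4,39.5,0],"yaw":0.098,"hand":60},
  {"delta_pos":[4.4,39.5,0],"yaw":0.098,"hand":60},
  {"delta_pos":[4.4,39.5,0],"yaw":0.098,"hand":60},
  {"delta_pos":[4.4,39.5,0],"yaw":0.098,"hand":60},
  {"delta_pos":[4.4,39.5,0],"yaw":0.098,"hand":60},
])

```text
clock: 1.82
eef_pos: [443.6, 148.5, 222.5]
eef_rot: [3.141, 0.0, 2.244]
wrist_force: [1.2, -0.3, -0.4]
finger_gap: 60.5
```

Request:
drive_tool([
  {"delta_pos":[4.4,39.5,0],"yaw":0.098,"hand":60},
  {"delta_pos":[4.4,39.5,0],"yaw":0.098,"hand":60},
  {"delta_pos":[4.4,39.5,-10],"yaw":0.098,"hand":60},
  {"delta_pos":[4.2,39.2,-20],"yaw":0.098,"hand":60},
  {"delta_pos":[0,0,-40],"yaw":0,"hand":60},
])

```text
clock: 2.23
eef_pos: [462.2, 307.7, 155.8]
eef_rot: [3.135, 0.003, 2.641]
wrist_force: [0.9, -0.1, -0.1]
finger_gap: 60.0
```

Run:
```python
from h import *
c=grab('wrist','w1.png');s=manip.read_state();print(s['eef_pos'],s['eef_rot'],c['position'],c['attitude'])
P=cloud(c);q=P.reshape(-1,3);q=q[(np.hypot(q[:,0]-461,q[:,1]-306)<38)]
for lo,hi in((18,26),(63,73)):
    t=q[(q[:,2]>lo)&(q[:,2]<hi)]
    if len(t)>20: r=cv2.minAreaRect(t[:,:2].astype(np.float32));print(lo,len(t),t.mean(0),r)
```

```text
[458.58603127 303.23173377 145.40684184] [-3.13540549 -0.00393511  2.63562465] [389.084743   347.45694419 318.04437373] [ 2.85505698 -0.00628333  1.06964118]
18 3527 [458.72002466 308.94612535  22.3663732 ] ((460.81317138671875, 307.96978759765625), (64.55062103271484, 64.21107482910156), 59.36913299560547)
63 1013 [459.98291717 308.22117074  67.95919623] ((460.9104309082031, 307.84857177734375), (11.83341121673584, 45.58209228515625), 60.86771774291992)
```

View pics/w1.png

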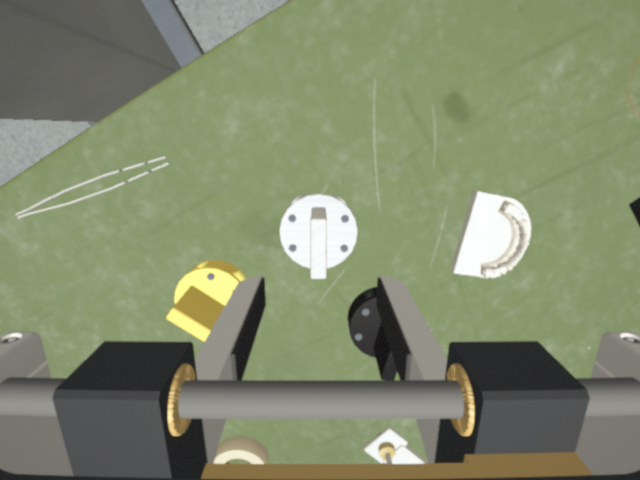

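The wrist view shows the bar hub at (318,235), with the bar square to the jaws. The measured position is about (461, 307). Next I descend.

Request:
drive_tool([
  {"delta_pos":[0,1.5,-30],"yaw":0,"hand":60},
  {"delta_pos":[0,0,-15],"yaw":0,"hand":60},
  {"delta_pos":[0,0,0],"yaw":0,"hand":60},
])

```text
clock: 2.53
eef_pos: [459.7, 302.1, 105.9]
eef_rot: [-3.136, -0.003, 2.63]
wrist_force: [0.0, -0.2, -0.5]
finger_gap: 59.9
```

Request:
drive_tool([
  {"delta_pos":[0.5,2,-20],"yaw":0,"hand":60},
  {"delta_pos":[0,0,-10],"yaw":0,"hand":60},
  {"delta_pos":[0,0,0],"yaw":0,"hand":60},
  {"delta_pos":[0,0,0],"yaw":0,"hand":60},
])

```text
clock: 2.87
eef_pos: [461.8, 305.1, 79.4]
eef_rot: [-3.141, -0.0, 2.63]
wrist_force: [0.2, 0.2, -0.0]
finger_gap: 60.3
```

Request:
drive_tool([
  {"delta_pos":[-0.5,2,-15],"yaw":0.003,"hand":60},
  {"delta_pos":[0,0,-11],"yaw":0,"hand":60},
  {"delta_pos":[0,0,-4],"yaw":0,"hand":60},
  {"delta_pos":[0,0,0],"yaw":0,"hand":60},
  {"delta_pos":[0,0,0],"yaw":0,"hand":60},
])

```text
clock: 3.28
eef_pos: [461.2, 307.4, 49.0]
eef_rot: [3.142, 0.0, 2.634]
wrist_force: [0.8, -0.9, 0.7]
finger_gap: 59.9
```

Request:
drive_tool([
  {"delta_pos":[0,0,0],"yaw":0,"hand":5},
  {"delta_pos":[0,0,0],"yaw":0,"hand":5},
  {"delta_pos":[0,0,0],"yaw":0,"hand":5},
  {"delta_pos":[0,0,0],"yaw":0,"hand":5},
  {"delta_pos":[0,0,0],"yaw":0,"hand":5},
], squeeze=35)

```text
clock: 3.7
eef_pos: [461.1, 307.4, 48.8]
eef_rot: [3.141, 0.0, 2.634]
wrist_force: [-0.2, 0.4, 0.9]
finger_gap: 30.3
```

Request:
drive_tool([
  {"delta_pos":[0,0,0],"yaw":0,"hand":5},
  {"delta_pos":[0,0,0],"yaw":0,"hand":5},
  {"delta_pos":[0,0,0],"yaw":0,"hand":5},
])

```text
clock: 3.95
eef_pos: [461.1, 307.4, 48.6]
eef_rot: [-3.142, -0.0, 2.634]
wrist_force: [-0.1, -0.6, 0.2]
finger_gap: 11.9
```

Gripped: the opening is 11.9 mm on a 12 mm bar. Now I lift and check.

Request:
drive_tool([
  {"delta_pos":[0,0,0],"yaw":0,"hand":5},
  {"delta_pos":[0,0,20],"yaw":0,"hand":5},
  {"delta_pos":[0,0,40],"yaw":0,"hand":5},
  {"delta_pos":[0,0,40],"yaw":0,"hand":5},
  {"delta_pos":[0,0,30],"yaw":0,"hand":5},
])

```text
clock: 4.37
eef_pos: [461.2, 307.5, 181.4]
eef_rot: [3.14, 0.001, 2.634]
wrist_force: [0.2, 1.3, -1.0]
finger_gap: 12.2
```

Request:
drive_tool([
  {"delta_pos":[0,0,11],"yaw":0,"hand":5},
  {"delta_pos":[0,0,0],"yaw":0,"hand":5},
  {"delta_pos":[0,0,0],"yaw":0,"hand":5},
])

```text
clock: 4.62
eef_pos: [460.7, 307.2, 188.1]
eef_rot: [-3.14, -0.001, 2.634]
wrist_force: [-0.1, 0.4, -2.1]
finger_gap: 11.6
```

Run:
```python
from h import *
c=grab('side','s1.png');c=grab('wrist','w2.png');s=manip.read_state();print(s['eef_pos'],s['eef_rot'],s['wrist_force'])
P=cloud(c);q=P.reshape(-1,3);q=q[(np.hypot(q[:,0]-461,q[:,1]-307)<45)&(q[:,2]>120)]
for lo,hi in((150,180),(200,225)):
    t=q[(q[:,2]>lo)&(q[:,2]<hi)]
    if len(t)>20: r=cv2.minAreaRect(t[:,:2].astype(np.float32));print(lo,len(t),t.mean(0),r)
a=cv2.imread('pics/s1.png')[150:400,130:400];b=cv2.imread('pics/w2.png')
cv2.imwrite('pics/v1.png',np.hstack([cv2.resize(a,(400,370)),cv2.resize(b,(400,370))]))
```

```text
[460.35586954 306.95742068 187.06852471] [-3.13835634e+00 -1.93958844e-03  2.63379999e+00] [-8.27528964e-04 -4.51536902e-01 -2.83332691e+00]
150 5497 [449.04790527 313.92398702 161.71836733] ((455.033447265625, 310.816650390625), (65.47723388671875, 52.858726501464844), 60.72397232055664)
200 4329 [456.02132359 310.30548786 209.39592144] ((460.6500244140625, 311.4819030761719), (34.03422546386719, 45.228111267089844), 83.141357421875)
```

View pics/v1.png

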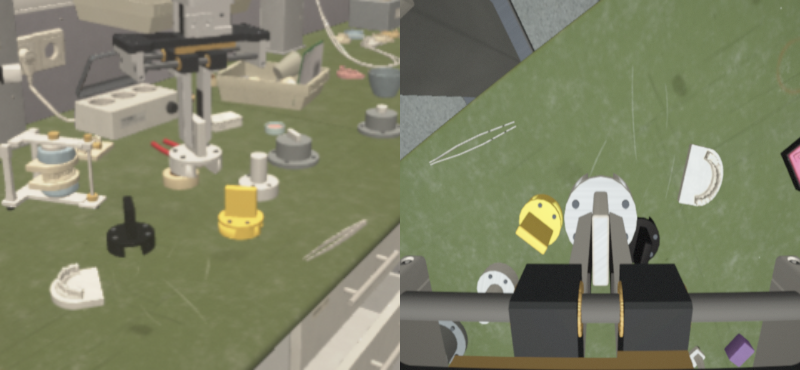

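The side view shows the hub hanging upright in the jaws, well clear of the bench. The round hub has not moved. Carry it to the blade stand at this height.

Request:
drive_tool([
  {"delta_pos":[4,-18,0],"yaw":-0.005,"hand":5},
  {"delta_pos":[8,-37,0],"yaw":-0.005,"hand":5},
  {"delta_pos":[8,-37,0],"yaw":-0.005,"hand":5},
  {"delta_pos":[8,-37,0],"yaw":-0.005,"hand":5},
  {"delta_pos":[8,-37,0],"yaw":-0.005,"hand":5},
])

```text
clock: 5.13
eef_pos: [496.5, 139.7, 187.6]
eef_rot: [-3.139, -0.002, 2.609]
wrist_force: [1.5, -0.3, -1.5]
finger_gap: 11.4
```

Request:
drive_tool([
  {"delta_pos":[8,-37,0],"yaw":-0.005,"hand":5},
  {"delta_pos":[8,-37,0],"yaw":-0.005,"hand":5},
  {"delta_pos":[8,-37,0],"yaw":-0.005,"hand":5},
  {"delta_pos":[8,-37,0],"yaw":-0.005,"hand":5},
  {"delta_pos":[8,-37,0],"yaw":-0.005,"hand":5},
])

```text
clock: 5.55
eef_pos: [536.5, -45.4, 187.6]
eef_rot: [-3.14, -0.003, 2.583]
wrist_force: [0.8, 0.9, -1.7]
finger_gap: 11.9
```

Request:
drive_tool([
  {"delta_pos":[6,-28,0],"yaw":-0.003,"hand":5},
  {"delta_pos":[4,-20,0],"yaw":0,"hand":5},
  {"delta_pos":[0,0,0],"yaw":0,"hand":5},
  {"delta_pos":[0,0,0],"yaw":0,"hand":5},
  {"delta_pos":[0,0,0],"yaw":0,"hand":5},
])

```text
clock: 5.97
eef_pos: [546.6, -91.0, 188.2]
eef_rot: [-3.141, -0.002, 2.581]
wrist_force: [-0.0, 0.3, -1.9]
finger_gap: 11.7
```

Run:
```python
from h import *
cs=grab('side','s2.png');c=grab('wrist','w3.png');t=grab('top','t3.png');s=manip.read_state();print(s['clock'],s['eef_pos'],s['eef_rot'],s['wrist_force'])
a=cv2.imread('pics/s2.png')[100:300,240:440]
b=cv2.imread('pics/w3.png')
cv2.imwrite('pics/v2.png',np.hstack([cv2.resize(a,(400,370)),cv2.resize(b,(400,370))]))
```

```text
6.1167 [546.94196197 -90.62214824 189.23738858] [-3.14144257e+00 -5.95544423e-04  2.58207386e+00] [ 0.18646881  0.23462829 -2.03196245]
```

View pics/v2.png

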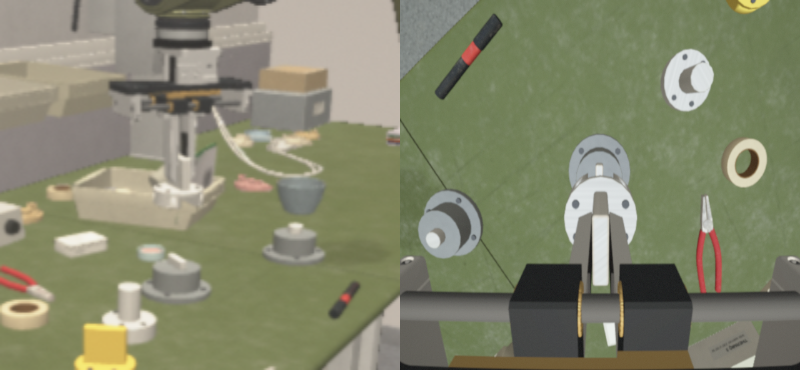

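The hub is above the blade stand, and the wrist view shows the stand's foot centred behind the disc. A quick cross-check of the blade position from the first side picture comes before lowering.

Run:
```python
from h import *
for n in('side0','s2','top0'):
    c=np.load('pics/%s.png.npz'%n);q=cloud(c).reshape(-1,3)
    q=q[np.hypot(q[:,0]-547,q[:,1]+92)<40]
    for lo,hi in((38,46),(52,60)):
        t=q[(q[:,2]>lo)&(q[:,2]<hi)]; print(n,lo,len(t),np.median(t[:,2]),cv2.minAreaRect(t[:,:2].astype(np.float32)))
# held hub in side view
c=np.load('pics/s2.png.npz');q=cloud(c).reshape(-1,3);q=q[np.hypot(q[:,0]-547,q[:,1]+92)<45]
t=q[(q[:,2]>156)&(q[:,2]<168)];print(np.median(t,0),cv2.minAreaRect(t[:,:2].astype(np.float32)))
```

```text
side0 38 147 41.52409858043836 ((547.4359741210938, -87.06700134277344), (63.381378173828125, 62.14299011230469), 26.615589141845703)
side0 52 24 55.14363289676271 ((551.308837890625, -89.30489349365234), (9.877452850341797, 42.31723403930664), 56.93781280517578)
s2 38 148 41.28978037155204 ((546.6524047851562, -85.39884948730469), (63.73481750488281, 63.300968170166016), 26.406906127929688)
s2 52 25 54.599871328284394 ((548.833251953125, -90.88265228271484), (10.706945419311523, 41.8206901550293), 53.658958435058594)
top0 38 532 41.61967564188831 ((547.3878173828125, -92.37709045410156), (63.78348159790039, 64.29512023925781), 63.24368667602539)
top0 52 72 55.55960492363022 ((547.1722412109375, -92.33602142333984), (9.7435941696167, 39.40275955200195), 57.85527420043945)
[541.67458539 -75.66468139 160.95885801] ((546.2932739257812, -82.18197631835938), (63.4586296081543, 57.413177490234375), 28.42551612854004)
```

The views agree to within a few mm, and the slot has 7 mm of clearance per side. Lowering.

Request:
drive_tool([
  {"delta_pos":[0.3,-1,-20],"yaw":0,"hand":5},
  {"delta_pos":[0,0,-35],"yaw":0,"hand":5},
  {"delta_pos":[0,0,-20],"yaw":0,"hand":5},
  {"delta_pos":[0,0,0],"yaw":0,"hand":5},
  {"delta_pos":[0,0,0],"yaw":0,"hand":5},
])

```text
clock: 6.53
eef_pos: [547.2, -92.0, 114.6]
eef_rot: [-3.141, -0.001, 2.582]
wrist_force: [0.8, 0.9, -1.0]
finger_gap: 11.7
```

Run:
```python
from h import *
cs=grab('side','s4.png');c=grab('wrist','w4.png');s=manip.read_state();print(s['clock'],s['eef_pos'],s['eef_rot'],s['wrist_force'])
a=cv2.imread('pics/s4.png')[190:280,280:380]
b=cv2.imread('pics/w4.png')
cv2.imwrite('pics/v4.png',np.hstack([cv2.resize(a,(400,370)),cv2.resize(b,(400,370))]))
```

```text
6.6333 [548.2179077  -92.44696394 116.37237609] [3.14082617e+00 2.29232493e-03 2.58133764e+00] [ 0.6276704  -0.16626561 -1.56143459]
```

View pics/v4.png

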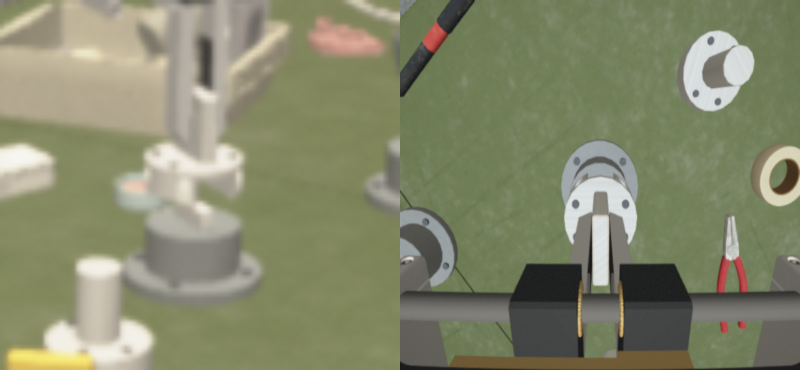

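In the side crop the slot sits straight over the blade, at about (205,190). I keep lowering, watching the force.

Request:
drive_tool([
  {"delta_pos":[0,0,-8],"yaw":0,"hand":5},
  {"delta_pos":[0,0,-8],"yaw":0,"hand":5},
  {"delta_pos":[0,0,-4],"yaw":0,"hand":5},
  {"delta_pos":[0,0,0],"yaw":0,"hand":5},
  {"delta_pos":[0,0,0],"yaw":0,"hand":5},
])

```text
clock: 7.05
eef_pos: [547.3, -92.6, 94.4]
eef_rot: [-3.141, -0.0, 2.581]
wrist_force: [-0.1, -0.9, -2.8]
finger_gap: 11.7
```

Request:
drive_tool([
  {"delta_pos":[0,0,-1],"yaw":0,"hand":5},
  {"delta_pos":[0,0,-1],"yaw":0,"hand":5},
  {"delta_pos":[0,0,0],"yaw":0,"hand":5},
  {"delta_pos":[0,0,0],"yaw":0,"hand":5},
])

```text
clock: 7.38
eef_pos: [547.4, -92.6, 92.7]
eef_rot: [3.142, 0.0, 2.581]
wrist_force: [-0.4, 0.1, -2.8]
finger_gap: 11.5
```

Request:
drive_tool([
  {"delta_pos":[0,0,-1],"yaw":0,"hand":5},
  {"delta_pos":[0,0,-0.5],"yaw":0,"hand":5},
  {"delta_pos":[0,0,0],"yaw":0,"hand":5},
  {"delta_pos":[0,0,0],"yaw":0,"hand":5},
])

```text
clock: 7.72
eef_pos: [547.4, -92.6, 91.1]
eef_rot: [-3.142, -0.0, 2.581]
wrist_force: [-0.1, -0.0, -2.4]
finger_gap: 11.6
```

Request:
drive_tool([
  {"delta_pos":[0,0,-0.5],"yaw":0,"hand":5},
  {"delta_pos":[0,0,-0.5],"yaw":0,"hand":5},
  {"delta_pos":[0,0,0],"yaw":0,"hand":5},
  {"delta_pos":[0,0,0],"yaw":0,"hand":5},
])

```text
clock: 8.05
eef_pos: [547.5, -92.7, 90.6]
eef_rot: [3.141, 0.0, 2.581]
wrist_force: [-2.6, 0.5, 5.6]
finger_gap: 12.1
```

Contact came at the expected seated height (90.6 against 91), with +5.6 N upward. I release.

Request:
drive_tool([
  {"delta_pos":[0,0,0],"yaw":0,"hand":20},
  {"delta_pos":[0,0,0],"yaw":0,"hand":40},
  {"delta_pos":[0,0,0],"yaw":0,"hand":60},
  {"delta_pos":[0,0,0],"yaw":0,"hand":60},
  {"delta_pos":[0,0,0],"yaw":0,"hand":60},
])

```text
clock: 8.47
eef_pos: [547.4, -92.6, 90.0]
eef_rot: [-3.142, -0.0, 2.581]
wrist_force: [-0.2, -0.3, 0.3]
finger_gap: 41.5
```

Request:
drive_tool([
  {"delta_pos":[0,0,15],"yaw":0,"hand":60},
  {"delta_pos":[0,0,30],"yaw":0,"hand":60},
  {"delta_pos":[0,0,40],"yaw":0,"hand":60},
  {"delta_pos":[0,0,40],"yaw":0,"hand":60},
  {"delta_pos":[-30,0,25],"yaw":0,"hand":60},
])

```text
clock: 8.88
eef_pos: [519.8, -92.8, 243.7]
eef_rot: [3.14, 0.004, 2.581]
wrist_force: [0.1, -0.4, -0.1]
finger_gap: 60.1
```

Request:
drive_tool([
  {"delta_pos":[-40,0,0],"yaw":0,"hand":60},
  {"delta_pos":[-40,0,0],"yaw":0,"hand":60},
  {"delta_pos":[-20,0,0],"yaw":0,"hand":60},
  {"delta_pos":[0,0,0],"yaw":0,"hand":60},
  {"delta_pos":[0,0,0],"yaw":0,"hand":60},
])

```text
clock: 9.3
eef_pos: [417.2, -92.7, 240.7]
eef_rot: [3.141, 0.002, 2.58]
wrist_force: [-0.6, -0.0, 0.5]
finger_gap: 60.3
```

Run:
```python
from h import *
cs=grab('side','s5.png');c=grab('wrist','w5.png');t=grab('top','t5.png');s=manip.read_state();print(s['clock'],s['eef_pos'],s['wrist_force'],s['finger_gap'])
for n,c in(('side',cs),('wrist',c),('top',t)):
    q=cloud(c).reshape(-1,3)
    for nm,x,y,L in(('hub',547,-92,((56,70),(100,118))),('rnd',520,67,((16,28),(60,75)))):
        p=q[np.hypot(q[:,0]-x,q[:,1]-y)<45]
        for lo,hi in L:
            k=p[(p[:,2]>lo)&(p[:,2]<hi)]
            if len(k)>15: print(n,nm,lo,len(k),np.median(k[:,2]).round(1),cv2.minAreaRect(k[:,:2].astype(np.float32)))
a=cv2.imread('pics/s5.png')[190:280,280:380]
b=cv2.imread('pics/w5.png')
cv2.imwrite('pics/v5.png',np.hstack([cv2.resize(a,(400,370)),cv2.resize(b,(400,370))]))
```

```text
9.45 [418.14238364 -92.6512409  240.01148573] [-0.19542502 -1.01476271  0.13875587] 59.897925841822676
side hub 56 173 63.3 ((546.5248413085938, -85.7584228515625), (63.35840606689453, 58.28288650512695), 34.885887145996094)
side hub 100 56 106.7 ((546.0891723632812, -86.76338958740234), (12.390973091125488, 46.46894454956055), 55.14383316040039)
side rnd 16 201 21.6 ((519.9609375, 72.92375183105469), (63.904537200927734, 62.291053771972656), 24.028867721557617)
side rnd 60 62 66.5 ((520.288818359375, 72.95635223388672), (24.527172088623047, 26.71831512451172), 51.36286544799805)
wrist hub 56 1072 64.1 ((538.9400634765625, -109.18772888183594), (27.273258209228516, 62.91728591918945), 62.4495735168457)
wrist hub 100 163 109.4 ((554.08447265625, -101.90436553955078), (7.616490364074707, 26.82699203491211), 74.75419616699219)
wrist rnd 16 2002 22.2 ((518.0670166015625, 66.4934310913086), (61.58235168457031, 65.65788269042969), 35.05406951904297)
wrist rnd 60 717 68.0 ((519.659912109375, 67.95046997070312), (27.605077743530273, 26.82074546813965), 56.966304779052734)
top hub 56 540 63.3 ((548.7539672851562, -91.99993896484375), (64.79890441894531, 63.20648193359375), 76.22130584716797)
top hub 100 121 109.6 ((547.6688842773438, -91.9815902709961), (11.711405754089355, 46.1318244934082), 58.02054977416992)
top rnd 16 469 21.5 ((520.4564208984375, 66.92105865478516), (63.17795181274414, 61.656272888183594), 44.88215637207031)
top rnd 60 115 67.0 ((520.126708984375, 67.20989227294922), (25.583093643188477, 23.658418655395508), 26.375186920166016)
```

View pics/v5.png

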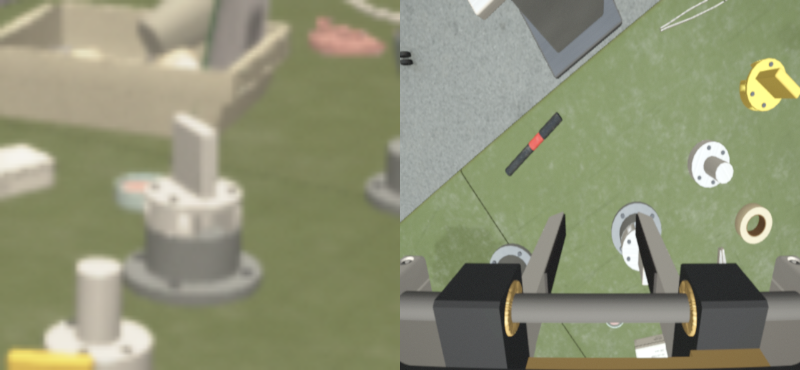

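The side crop shows the hub flush on the column, around (195,210), and upright. In the top view its disc is 63.3 mm up (64 expected), centred within about 1 mm of the blade and aligned with it. The round hub has not moved and the gripper is clear, so I hand in.

```bash
python3 -c "
from cell import manip
print(manip.sign_off())"
```

```text
the job is handed in; nothing more can be done
None
```

I picked up the aluminium bar-grip hub, carried it over to the blade stand, turned it about 0.05 rad and lowered it over the blade until it touched. I then let go, backed the arm away and handed the job in at about 9.5 s.

**Last checks (top view):**
- **Centring:** the hub is within about 1 mm of the blade centre, and the bar is within about 0.5° of the blade.
- **Height:** the disc top is at 63.3 mm and the bar top at 109.6 mm, against 64 and 110 expected. That means it is fully home and level.
- **Round-knob hub:** it is within 1 mm of where it started.
- **Gripper:** open and clear of everything.

**Disagreement:** the side camera placed things about 5 mm off in y compared with the top camera. It did so for the round hub too, before and after the move, so I put it down to that camera's coarser calibration. No check failed.

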